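# Lay the washed shafts in the V-block stand

### The job

Take the two washed steel shafts off the sloping drain rack and lay them level on the green V-block stand, ready for measuring: the thick one in the wide pair of V-notches, the thin one in the narrow pair. Each must rest fully down across both plates, roughly centred lengthwise so that it sticks out at both ends, and be left lying still; set them down gently rather than dropping them, and do not knock the other things on the bench about.

Things in the scene. Friction and masses are not known exactly. Their poses are not given: they have to be found in the camera images.
- thick_shaft_mid (a point): Middle, on the axis, of the thick shaft: a cylinder 36 mm in diameter, 160 mm long, about 0.57 kg, with a dark round bore mark in each end. x runs along the shaft (up the slope at the start), z is then square to the slope, upward. Steel, alike from either end; starts in one of the rack's two sloping rows, which one varies.
- thin_shaft_mid (a point): Middle, on the axis, of the thin shaft: a cylinder 22 mm in diameter, 160 mm long, about 0.42 kg. x runs along the shaft (up the slope at the start), z is then square to the slope, upward. Steel, alike from either end; starts in one of the rack's two sloping rows, which one varies.
- thick_shaft: The thick shaft (see thick_shaft_mid); this origin lies 25.5 mm from its axis, outside the metal, so use the point.
- thin_shaft: The thin shaft (see thin_shaft_mid); this origin lies 15.6 mm from its axis, outside the metal, so use the point.
- rack: Fixed drain rack of aluminium wire on a dark plate; origin on the bench under its middle, z up, x level towards the uphill end (away from the robot's side), y to the left. Plate 200 x 230 x 8 mm. Two rows, at y = +55 and -55 mm, slope up 35 degrees along +x; each shaft leans in one with its low end on a stop plate, its middle about 0.10 m above the bench. It is lifted out square to the slope; 45 mm clears the rack.
- row_left (a point): Bottom of the rack's row at y = +55 mm, under the middle of the shaft, 85 mm above the bench. A shaft lies in two V's of 6 mm wire, 50 mm up-slope and down-slope of its middle, 26 mm high; between them the middle 80 mm of the shaft is free at both sides and below for fingers pointing square to the shaft, i.e. tilted 35 degrees from vertical.
- row_right (a point): The same for the row at y = -55 mm.
- stand: Fixed green stand; origin on the bench under its middle, z up. Base 150 x 200 x 12 mm; two upright plates 16 mm thick at x = +55 and -55 mm (94 mm free between), 184 mm long along y, tops 75 mm above the bench. Each has 90 degree V-notches: a wide one (44 mm wide, 22 deep) at y = +47 mm, a narrow one (24 mm wide, 12 deep) at y = -47 mm. A shaft laid in a pair runs along x.
- wide_seat (a point): Where the middle of the thick shaft's axis is when it lies home and centred in the wide notches: 78.5 mm above the bench, midway between the plates. x runs along the groove, z is up.
- narrow_seat (a point): Where the middle of the thin shaft's axis is when it lies home and centred in the narrow notches: 78.6 mm above the bench, midway between the plates. x runs along the groove, z is up.
- spray_bottle: green spray bottle with white head, 76 mm across, 195 mm tall, stands far beyond the middle; origin at the centre of its underside; a bystander
- spanner: steel spanner, 190 mm long, lies flat on the bench between the rack and the stand; a bystander
- screwdriver: screwdriver, 190 mm long, lies flat on the robot's side of the rack; a bystander
- collar: dark steel ring, 60 mm across, 40 mm tall, flat on the bench on the robot's side of the stand; a bystander
- oil_jar: amber jar with yellow cap, 60 mm across, 100 mm tall, stands beyond rack and stand; a bystander
- bearing: steel ring, 68 mm across, 18 mm tall, flat on the bench beyond rack and stand; a bystander
- socket: plain steel cylinder 32 mm across and 60 mm tall, standing upright beyond rack and stand; a bystander, not one of the shafts
Things that resemble listed ones, but are neither listed nor needed, are in the scene too. What is shaped like the thick_shaft but purple is not meant.

How it is judged:
By the outcome, as a careful person would: the job done as asked, in the order asked, and still so for the second after the job is handed in, with the robot touching nothing.
It also fails if it takes over 59 s, if anything falls off the work surface, if the arm or the gripper's body presses on something with over 40 N, if the wrist force passes 120 N, or if a joint passes its speed limit or range.

### The arm

A 7-joint arm with a two-finger parallel gripper is mounted at the origin on the work surface. World frame = base frame: x ahead of the robot, y to its left, z up, the work surface at z = 0. Lengths are in m, angles in rad, forces in N, time in s.
With the tool pointing down it reaches from about 0.35 to 0.9 m from the base axis. Payload 8.1 kg.
Tool frame: the origin (TCP) lies at the very end of the fingers, on their centre line; the grasp point (between the pads) lies 19 mm behind it (arm.tcp_to_grasp is the z of the grasp point in the tool frame, in m); z points along the fingers, y is the line along which they close (so a half turn about z gives the same grasp; the last joint's range is limited). The gripper opens to 92 mm and grips with 3 to 60 N. Pads are 19 mm wide; open, the fingers measure 130 mm over their backs; the gripper's body (75 mm by 190 mm) begins 47 mm behind the grasp point.
Start: joints at [1.21, 0.434, 0.025, 1.573, -0.012, 1.134, -0.075], TCP at [0.159, -0.604, 0.227] pointing down, gripper open.
Joint ranges: [-2.62, 2.62], [-0.44, 2.09], [-1.27, 1.32], [0.08, 2.57], [-1.32, 4.46], [0.12, 2], [-2.74, 2.74]. Speed limits (rad/s): [2.22, 2.22, 3.01, 3.01, 3.14, 3.14, 3.14].

### API

Orientations are given as a rotation vector (axis times angle).
In Python, from cell import readout, vision, sign_off, arm gives the robot as it stands. The module is installed in compiled form; this text tells all that it offers.
- The arm moves only by the shell command python3 -m creep 'ROWS' [FORCE]. ROWS is JSON, a list of rows, each a list of 5 numbers: the shift along the tool's x, y, z in units of 4 cm (1.0 is 4 cm), then the turn about the tool's z in units of 4 degrees (1.0 is 4 degrees), then the opening, from 0 (shut) to 1 (fully open). A call has 1 to 12 rows; each row shifts and turns the commanded pose from where the row before left it, along the tool's axes as they then stand; what a row does not reach is not made up. A row lasts 1/8 s, in which the tool goes at most 62.5 mm and 10.7 degrees, less where a joint would pass 70% of its speed; a pose out of reach is approached as far as the arm can. A call with a number of a shift or a turn outside -1 to 1 is refused whole. A call with a gripper value outside its range is refused whole. The fingers move at their own pace and stop on an object; FORCE is the grip in N (left out, the last holds). Time passes only in rows, so rows that do not move let the fingers close. It gives the time, the measured TCP pose, the force, the opening and the grip force at its end, in the units of the state.
- readout.observe(): the state, without advancing time (a new reading comes with each control period).
- vision.get_image(name): name is "scene" or "top" or "wrist"; returns a dict with "pixels" (480x640x3 uint8, blue, green, red), "z_map" (480x640 float32, m along the optical axis (not along the pixel's ray), 0 where there is no reading), "camera_matrix" (3x3 intrinsics, pixels), "position" and "rotation" of the camera in the world. Camera axes: x right, y up, looking along -z (the intrinsics and any distortion apply to the point x, -y, -z); pixel columns grow to the right and rows downward; lengths in m; the calibration is good to about 2 mm. A picture is of the moment at which its call begins.
- sign_off(): hands the job in; it is judged then, once.
The state is a dict: "clock": time; "joints": joint angles; "dq": joint speeds; "joint_efforts": joint torques, N m; "position": TCP position; "ee_rot": TCP orientation; "force": force on the tool from outside, world axes, zero at the start; "ft_torque": the same for the moment, N m; "width": opening from 0.0 (shut) to 1.0 (fully open); "gripper_force": force on a finger pad.
Only numpy, scipy, OpenCV 4.12 (cv2) and the standard library are available. Lean on these libraries where they do the work, as an engineer would, in place of code of your own. Each camera call takes 0.05 s, during which the arm holds its last target. There are 200 camera calls.

## Working session

There is one attempt and no reset: what is moved stays moved. The work goes in short steps, Python scripts to look and compute and a shell command to move; the robot and the scene stay as the last step left them, time stands still between calls to the robot, and variables do not carry over. Pictures are saved under pics/ and viewed, at most 10 in all, crops included, and the job is handed in when it is done.

```bash
mkdir -p pics
cat > h.py <<'E'
import numpy as np, cv2
from scipy.spatial.transform import Rotation as R
from cell import readout, vision, arm
def cap(n):
    d=vision.get_image(n); np.savez(f'{n}.npz',**{k:np.asarray(v) for k,v in d.items()}); return d
def pts(d):
    K=np.array(d['camera_matrix']);z=np.array(d['z_map']);v,u=np.mgrid[0:480,0:640]
    p=np.stack([(u-K[0,2])/K[0,0]*z,-(v-K[1,2])/K[1,1]*z,-z],-1)
    r=np.array(d['rotation']); r=r if r.shape==(3,3) else R.from_rotvec(r).as_matrix()
    w=p@r.T+np.array(d['position']); w[z==0]=np.nan; return w
E
python3 - <<'E'
from h import *
for n in('top','scene'):
    d=cap(n); cv2.imwrite(f'pics/{n}1.png',d['pixels']); print(n,d['camera_matrix'],d['position'],d['rotation'],d.keys())
s=readout.observe(); print(s); print(arm.tcp_to_grasp,[a for a in dir(arm) if a[0]!='_'])
E
```

```text
top [[599.01121875   0.         307.03235348]
 [  0.         599.01121875 243.65490361]
 [  0.           0.           1.        ]] [0.26038067 0.03744603 1.52173995] [ 0.12058085 -0.16488996 -1.53688998] dict_keys(['pixels', 'z_map', 'camera_matrix', 'position', 'rotation'])
scene [[531.264345     0.         304.8695721 ]
 [  0.         531.264345   244.55619165]
 [  0.           0.           1.        ]] [1.21548653 0.7363615  0.88427049] [0.43747407 1.07371965 2.19076762] dict_keys(['pixels', 'z_map', 'camera_matrix', 'position', 'rotation'])
{'clock': 0.1, 'joints': array([ 1.21038849,  0.43515848,  0.02495543,  1.57397748, -0.01158107,
        1.1339998 , -0.07509873]), 'dq': array([-0.00017241, -0.00213344,  0.00184691, -0.00222458, -0.00152235,
        0.00055898,  0.00052828]), 'joint_efforts': array([ 1.67155264e-03, -6.69130683e+01,  9.87883508e-01, -3.15148938e+01,
       -6.03358797e-02,  3.73102154e-02,  4.18924697e-05]), 'position': array([ 0.15919142, -0.60392643,  0.2260311 ]), 'ee_rot': array([-3.11418548e+00, -4.03600398e-01,  4.94402783e-04]), 'force': array([0.19436243, 0.15580286, 0.67755181]), 'ft_torque': array([-0.02057117, -0.00316907,  0.0213617 ]), 'gripper_force': 0.0, 'width': 0.9987275076551365}
-0.0188 ['PlanningError', 'tcp_to_grasp']
```

View pics/top1.png

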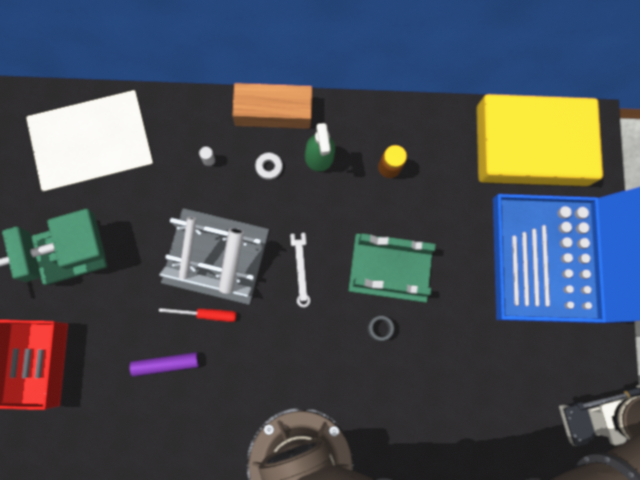

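View pics/scene1.png

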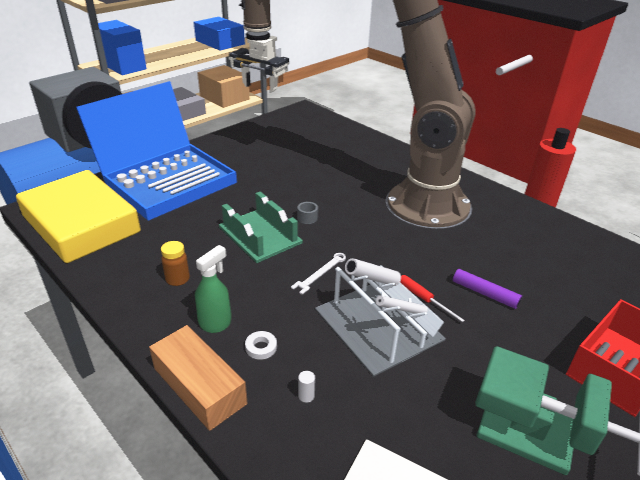

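Top view: the thick shaft lies in the rack's right row at about (231,260) and the thin one in the left row at about (188,248). The stand is at (392,267), the spanner at (300,270) and the collar at (381,327). Lookalikes are the purple cylinder (165,364), the socket (207,155), the vice's bar (20,258) and the thin rods in the blue box (530,265). Only the two grey cylinders leaning in the rack fit the description. I'll confirm that in a crop and measure.

Run:
```python
from h import *
d=dict(np.load('top.npz')); s=dict(np.load('scene.npz'))
a=cv2.resize(d['pixels'][195:315,150:280],None,fx=3,fy=3,interpolation=cv2.INTER_CUBIC)
b=cv2.resize(d['pixels'][195:315,330:460],None,fx=3,fy=3,interpolation=cv2.INTER_CUBIC)
c=cv2.resize(s['pixels'][180:370,210:460],None,fx=3.12/1,fy=1.2*1.3*2/2.6*1.0,interpolation=cv2.INTER_CUBIC)
cv2.imwrite('pics/crop2.png',np.vstack([np.hstack([a,b]),c[:230,:780]]))
allp={}
for n,q in(('top',d),('scene',s)): allp[n]=pts(q).reshape(-1,3)
P=allp['top']; img=pts(d)
t=P[(abs(P[:,2])<.01)];print('bench z',np.nanmedian(t[:,2]))
def box(lo,name):
    (v0,v1,u0,u1)=lo; q=img[v0:v1,u0:u1].reshape(-1,3); return q
for nm,reg,zr in(('rack',(200,310,155,275),(.005,.011)),('stand',(225,310,340,445),(.009,.015)),('standtop',(225,310,340,445),(.066,.085)),('standall',(225,310,340,445),(.006,.085))):
    q=box(reg,nm); m=(q[:,2]>zr[0])&(q[:,2]<zr[1]); r=cv2.minAreaRect((q[m,:2]*1000).astype(np.float32)); print(nm,m.sum(),np.round(np.array(cv2.boxPoints(r))).tolist(),r)
# high points in rack
for nm,(v0,v1,u0,u1) in(('L',(215,285,178,200)),('R',(225,298,218,246))):
    q=img[v0:v1,u0:u1].reshape(-1,3); q=q[q[:,2]>.05]
    c=q.mean(0); U,S,V=np.linalg.svd(q-c); print(nm,len(q),c,S/np.sqrt(len(q)),V[0],q.min(0),q.max(0))
```

```text
bench z -0.0003692759856619432
rack 2749 [[361.0, 380.0], [377.0, 75.0], [658.0, 90.0], [642.0, 394.0]] ((509.31304931640625, 234.77024841308594), (281.4268493652344, 305.2809753417969), 2.9400088787078857)
stand 1905 [[373.0, -117.0], [406.0, -339.0], [603.0, -310.0], [570.0, -88.0]] ((487.9770202636719, -213.3800811767578), (198.6142578125, 224.5703582763672), 8.461295127868652)
standtop 844 [[412.0, -304.0], [539.0, -319.0], [560.0, -134.0], [433.0, -119.0]] ((485.8614501953125, -218.9827117919922), (185.8006591796875, 127.46131134033203), 83.41924285888672)
standall 4563 [[375.0, -92.0], [384.0, -359.0], [601.0, -352.0], [593.0, -84.0]] ((488.15081787109375, -221.8589324951172), (217.8990936279297, 267.7890319824219), 1.8893940448760986)
L 815 [0.50029068 0.28549641 0.10166639] [0.05283537 0.01418174 0.01043325] [-0.83142951  0.0845761  -0.54915558] [0.42245305 0.2558581  0.05016363] [0.57426164 0.3218772  0.15788154]
R 1178 [0.47318444 0.17883942 0.115811  ] [0.05184551 0.01552978 0.01408988] [-0.81709037  0.08598125 -0.57006188] [0.39814935 0.14677429 0.05027489] [0.55033105 0.21736686 0.1712858 ]
```

View pics/crop2.png

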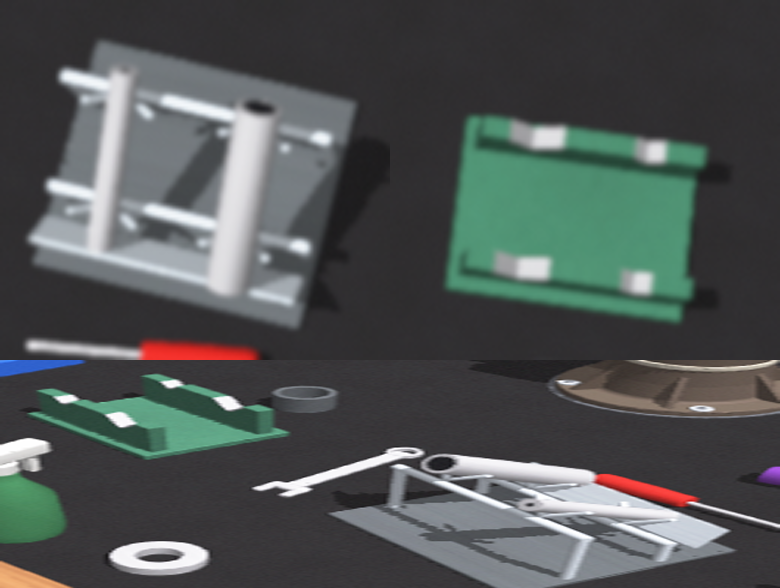

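The crop confirms it: the thick shaft with its dark bore is in the right row (crop 245,195), the thin one in the left row (110,160). The wide notches are on the stand's left side (540,135 / 525,265). Next I fit cylinders for accurate poses.

```bash
cat >> h.py <<'E'
from scipy.optimize import least_squares
def fitcyl(Q,c0,yaw,pitch,r,half=.08,it=4):
    """robust cylinder fit; returns mid, yaw, pitch(up +x), n, rms"""
    c0=np.array(c0,float); p=np.array([0,0,yaw,pitch])
    def fr(p):
        u=np.array([np.cos(p[3])*np.cos(p[2]),np.cos(p[3])*np.sin(p[2]),np.sin(p[3])]); l=np.array([-np.sin(p[2]),np.cos(p[2]),0]); return u,l,np.cross(u,l)
    tol=.010
    for k in range(it):
        def res(p,q):
            u,l,n=fr(p); e=q-c0-p[0]*l-p[1]*n; return np.hypot(e@l,e@n)-r
        u,l,n=fr(p); s=(Q-c0)@u; q=Q[(abs(s)<half+.01)]; q=q[abs(res(p,q))<tol]
        p=least_squares(res,p,args=(q,),loss='soft_l1',f_scale=.0015).x; tol=max(.004,tol*.6)
    u,l,n=fr(p); s=(q-c0)@u; s=s[abs(res(p,q))<.003]
    lo,hi=np.percentile(s,[.5,99.5]); m=c0+p[0]*l+p[1]*n
    return m+u*(lo+hi)/2,p[2],p[3],len(q),np.std(res(p,q)),hi-lo
E
python3 - <<'E'
from h import *
D={n:pts(dict(np.load(n+'.npz'))).reshape(-1,3) for n in('top','scene')}
A=lambda P:P[np.isfinite(P[:,0])]
for nm,c,r in(('thick',(.473,.178,.10),.018),('thin',(.500,.287,.10),.011)):
    for src in('top','scene','both'):
        Q=A(np.vstack(list(D.values())) if src=='both' else D[src]); 
        m,y,p,n,sd,L=fitcyl(Q,c,np.radians(-6),np.radians(35),r); print(nm,src,m.round(4),np.degrees([y,p]).round(1),n,sd.round(4),L.round(3))
# stand tops
c=np.array([.486,-.219])
for n,P in D.items():
    P=A(P); q=P[(abs(P[:,2]-.075)<.004)&(np.hypot(*(P[:,:2]-c).T)<.13)]
    r=cv2.minAreaRect((q[:,:2]*1000).astype(np.float32)); print(n,len(q),r,np.median(q[:,2]))
    yw=np.radians(-6.6); e=(q[:,:2]-c)@np.array([[np.cos(yw),-np.sin(yw)],[np.sin(yw),np.cos(yw)]])
    for sg in(1,-1):
        h=np.sort(e[e[:,0]*sg>0][:,1]); g=np.diff(h); k=np.argsort(g)[-3:]; print(sg,[(h[i].round(4),h[i+1].round(4)) for i in sorted(k)],h[0],h[-1])
s=readout.observe(); print(R.from_rotvec(s['ee_rot']).as_matrix().round(3))
E
```

```text
thick top [0.4755 0.1806 0.108 ] [-11.8  35. ] 886 0.0018 0.162
thick scene [0.4759 0.1797 0.1087] [-12.1  35.2] 767 0.0014 0.164
thick both [0.4759 0.1801 0.1084] [-12.  35.] 1652 0.0017 0.164
thin top [0.5037 0.2869 0.1001] [-12.4  35. ] 557 0.0018 0.165
thin scene [0.5028 0.2868 0.0994] [-12.3  34.8] 502 0.0014 0.166
thin both [0.503  0.2869 0.0996] [-12.4  34.9] 1059 0.0016 0.166
top 580 ((485.82562255859375, -218.11167907714844), (183.7846221923828, 126.75774383544922), 83.56967163085938) 0.07441299163225146
1 [(np.float64(-0.0521), np.float64(-0.0401)), (np.float64(-0.0391), np.float64(-0.0363)), (np.float64(0.0306), np.float64(0.0654))] -0.0907443914530286 0.09292030860615264
-1 [(np.float64(-0.053), np.float64(-0.0418)), (np.float64(0.032), np.float64(0.0366)), (np.float64(0.0366), np.float64(0.062))] -0.0912012178993531 0.09206957368315674
scene 378 ((487.1150817871094, -216.54733276367188), (188.2042999267578, 129.26829528808594), 83.44341278076172) 0.07404126997582061
1 [(np.float64(-0.0526), np.float64(-0.0361)), (np.float64(-0.0289), np.float64(-0.0258)), (np.float64(0.0313), np.float64(0.0692))] -0.09148949561859514 0.09634755796536851
-1 [(np.float64(-0.0494), np.float64(-0.042)), (np.float64(-0.042), np.float64(-0.0357)), (np.float64(0.0333), np.float64(0.0674))] -0.09098067988856379 0.09662359748459642
[[ 0.967  0.255 -0.   ]
 [ 0.255 -0.967  0.001]
 [-0.    -0.001 -1.   ]]
```

```bash
python3 -m creep '[[0,0,0,0.95,1],[0,0,0,0.95,1],[0,0,0,0.95,1],[0,0,0,0.95,1],[0,0,0,0.95,1],[0,0,0,0.95,1],[0,0,0,1,1],[0.4,-0.9,0,0,1],[0.4,-0.9,0,0,1],[0.4,-0.9,0,0,1],[0.4,-0.9,0,0,1],[0.4,-0.9,0,0,1]]' && python3 -m creep '[[0.15,-1,0,0,1],[0.15,-1,0,0,1],[0.15,-1,0,0,1],[0.15,-1,0,0,1],[0.15,-1,0,0,1],[0.15,-1,0,0,1],[0.15,-1,0,0,1],[0.15,-1,0,0,1],[0.15,-1,0,0,1],[0.15,-1,0,0,1],[0.15,-1,0,0,1]]'
cat >> h.py <<'E'
def go(x,y,z,yaw):
    s=readout.observe(); M=R.from_rotvec(s['ee_rot']).as_matrix(); cy=np.degrees(np.arctan2(M[1,0],M[0,0])); a=np.radians(yaw)
    X=np.array([np.cos(a),np.sin(a),0]);Y=np.array([np.sin(a),-np.cos(a),0]); e=np.array([x,y,z])-s['position']
    print('t',round(s['clock'],2),'pos',s['position'].round(4),'yaw',cy.round(2),'tilt',np.degrees(np.arccos(-M[2,2])).round(2),'w',round(s['width'],3),'F',s['force'].round(1),'grip',round(s['gripper_force'],1),'j',s['joints'].round(2))
    print('units after turn: x %.2f y %.2f z %.2f turn %.2f'%(e@X/.04,e@Y/.04,-e[2]/.04,-((yaw-cy+90)%180-90)/4))
E
python3 -c "
from h import *
go(.4757,.180,.096,-12)"
```

```text
clock: 1.6
position: [0.2756, -0.4437, 0.2265]
ee_rot: [-3.124, 0.329, 0.001]
force: [-0.0, 0.0, 0.4]
width: 0.999
gripper_force: 0.0
clock: 2.98
position: [0.4315, -0.0272, 0.2266]
ee_rot: [3.124, -0.33, -0.0]
force: [0.6, -1.0, 0.3]
width: 1.0
gripper_force: 0.0
t 2.98 pos [ 0.4315 -0.0272  0.2266] yaw -12.04 tilt 0.01 w 1.0 F [ 0.6 -1.   0.3] grip 0.0 j [ 0.22  0.14 -0.31  1.99  0.05  1.01 -1.9 ]
units after turn: x 0.00 y -5.30 z 3.27 turn -0.01
```

```bash
python3 -m creep '[[0,-1,0,0,1],[0,-1,0,0,1],[0,-1,0,0,1],[0,-1,0,0,1],[0,-0.6,0,0,1],[0,-0.3,0,0,1],[0,0,0,0,1],[0,0,0,0,1]]' >/dev/null
python3 - <<'E'
from h import *
go(.4757,.180,.096,-12)
d=cap('wrist'); cv2.imwrite('pics/w3.png',d['pixels']); P=pts(d).reshape(-1,3); P=P[np.isfinite(P[:,0])]
m,y,p,n,sd,L=fitcyl(P,(.476,.180,.108),np.radians(-12),np.radians(35),.018); print(m.round(4),np.degrees([y,p]).round(1),n,sd.round(4),L.round(3))
E
```

```text
t 3.98 pos [0.4721 0.1619 0.2265] yaw -12.11 tilt 0.06 w 1.001 F [-0.6 -0.2  0. ] grip 0.0 j [-0.09  0.27 -0.42  1.85  0.13  1.06 -2.35]
units after turn: x -0.01 y -0.46 z 3.26 turn -0.03
[0.4735 0.1815 0.1088] [-12.   34.8] 7910 0.0009 0.161
```

View pics/w3.png

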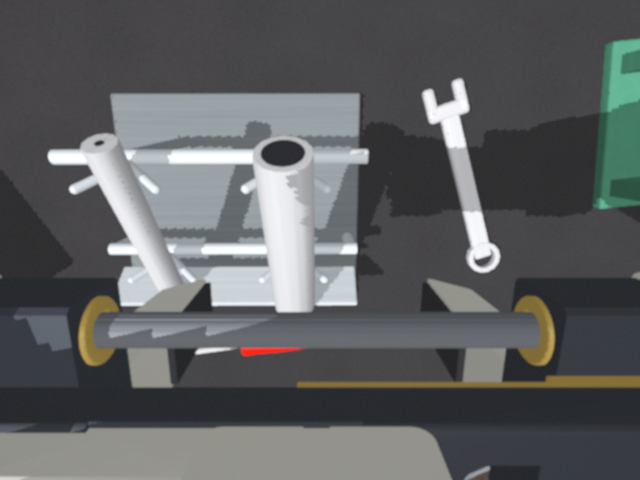

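Wrist view: the thick shaft is central at about (285,230), free between the V wires, with the thin one at (130,210). I'll descend.

```bash
python3 -m creep '[[0,-0.45,0,0,1],[0,0,0.8,0,1],[0,0,0.8,0,1],[0,0,0.8,0,1],[0,0,0.4,0,1],[0,0,0,0,1],[0,0,0,0,1]]' >/dev/null
python3 -c "
from h import *
go(.475,.181,.0965,-12)"
```

```text
t 4.9 pos [0.4767 0.1815 0.1157] yaw -12.03 tilt 0.09 w 0.999 F [-0.3  0.3 -0.2] grip 0.0 j [-0.16  0.41 -0.4   1.96  0.22  0.81 -2.46]
units after turn: x -0.04 y 0.02 z 0.48 turn -0.01
```

```bash
python3 -m creep '[[-0.04,0,0.48,0,1],[0,0,0,0,1],[0,0,0,0,0.6],[0,0,0,0,0.2],[0,0,0,0,0.2],[0,0,0,0,0.2],[0,0,0,0,0.2],[0,0,0,0,0.2]]' 30
python3 -c "
from h import *
go(.475,.181,.0965,-12)"
```

```text
clock: 5.9
position: [0.4744, 0.1812, 0.0955]
ee_rot: [3.124, -0.329, -0.0]
force: [0.6, 0.5, -0.2]
width: 0.397
gripper_force: 0.0
t 5.9 pos [0.4744 0.1812 0.0955] yaw -12.03 tilt 0.0 w 0.397 F [ 0.6  0.5 -0.2] grip 0.0 j [-0.17  0.44 -0.39  1.98  0.24  0.77 -2.48]
units after turn: x 0.02 y 0.00 z -0.03 turn -0.01
```

```bash
python3 -m creep '[[0,0,0,0,0.2],[0,0,0,0,0.2],[0,0,0,0,0.2],[-0.06,0,-0.08,0,0.2],[-0.12,0,-0.16,0,0.2]]'
python3 -c "
from h import *
go(.475,.181,.0965,-12)"
```

```text
clock: 6.52
position: [0.4675, 0.1823, 0.1051]
ee_rot: [3.124, -0.33, 0.0]
force: [4.3, -0.8, -5.2]
width: 0.387
gripper_force: 30.0
t 6.53 pos [0.4675 0.1823 0.1051] yaw -12.06 tilt 0.02 w 0.387 F [ 4.3 -0.8 -5.2] grip 30.0 j [-0.17  0.42 -0.4   1.99  0.23  0.78 -2.48]
units after turn: x 0.19 y -0.01 z 0.22 turn -0.02
```

```bash
python3 -m creep '[[-0.11,0,-0.16,0,0.2],[-0.2,0,-0.3,0,0.2],[-0.3,0,-0.43,0,0.2],[-0.3,0,-0.43,0,0.2],[-0.1,0,-0.5,0,0.2],[0,0,-0.5,0,0.2],[0,0,-0.5,0,0.2],[0,0,-0.5,0,0.2],[0,0,0,0,0.2],[0,0,0,0,0.2]]'
python3 - <<'E'
from h import *
go(.478,-.171,.25,-6.5)
d=cap('wrist'); cv2.imwrite('pics/w4.png',d['pixels']); P=pts(d).reshape(-1,3); P=P[np.isfinite(P[:,0])]
g=readout.observe()['position']+[0,0,.012]
m,y,p,n,sd,L=fitcyl(P,g,np.radians(-12),np.radians(35),.018); print((m-g).round(4),np.degrees([y,p]).round(1),n,sd.round(4),L.round(3))
a=np.radians(-6.5);c=np.array([.486,-.2175]);yv=np.array([-np.sin(a),np.cos(a)])
print('wide',c+.047*yv,'narrow',c-.047*yv)
E
```

```text
clock: 7.78
position: [0.4272, 0.1909, 0.2376]
ee_rot: [3.124, -0.329, -0.001]
force: [-0.9, 0.5, -5.0]
width: 0.387
gripper_force: 30.0
t 7.78 pos [0.4272 0.1909 0.2376] yaw -12.02 tilt 0.04 w 0.387 F [-0.9  0.5 -5. ] grip 30.0 j [-0.15  0.21 -0.45  1.89  0.1   1.06 -2.42]
units after turn: x 2.29 y 8.85 z -0.31 turn -1.38
[ 0.0177 -0.0035  0.0148] [-12.   34.7] 19557 0.0011 0.115
wide [ 0.49132055 -0.17080212] narrow [ 0.48067945 -0.26419788]
```

View pics/w4.png

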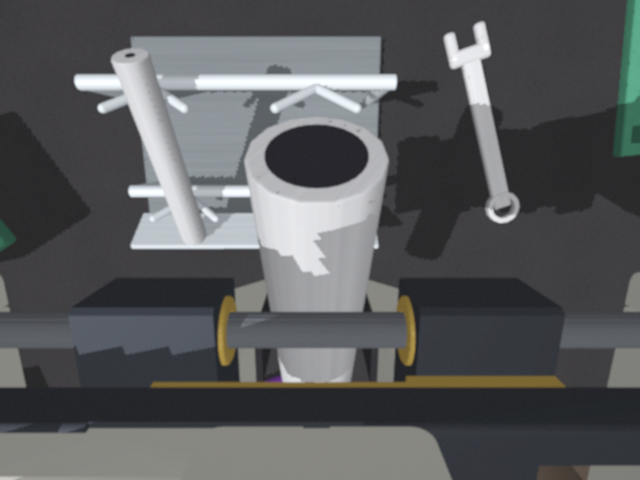

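The shaft is held at its middle, 35° to the fingers, with its bore end at (317,155). I'll carry it over to the wide notches.

```bash
python3 -m creep '[[0,0,0,-0.69,0.2],[0,0,0,-0.69,0.2],[0.15,0.5,0,0,0.2],[0.3,0.95,0,0,0.2],[0.3,0.95,0,0,0.2],[0.3,0.95,0,0,0.2],[0.3,0.95,0,0,0.2],[0.3,0.95,0,0,0.2],[0.3,0.95,0,0,0.2],[0.3,0.95,0,0,0.2],[0.3,0.95,0,0,0.2],[0.06,0.6,0,0,0.2]]' >/dev/null;  python3 -m creep '[[0,0,0,0,0.2],[0,0,0,0,0.2]]'
python3 - <<'E'
from h import *
go(.491,-.171,.12,-6.5)
for n in('wrist','top','scene'):
    d=cap(n); P=pts(d).reshape(-1,3); P=P[np.isfinite(P[:,0])]
    if n=='wrist': cv2.imwrite('pics/w5.png',d['pixels'])
    c=np.array([.486,-.218])
    q=P[(abs(P[:,2]-.075)<.004)&(np.hypot(*(P[:,:2]-c).T)<.13)]
    yw=np.radians(-6.5); e=(q[:,:2]-c)@np.array([[np.cos(yw),-np.sin(yw)],[np.sin(yw),np.cos(yw)]])
    for sg in(1,-1):
        x=e[e[:,0]*sg>0]
        if len(x)<5: continue
        h=np.sort(x[:,1]); g=np.diff(h); k=np.argsort(g)[-4:]; print(n,sg,len(x),[(h[i].round(4),h[i+1].round(4)) for i in sorted(k)],h[0].round(4),h[-1].round(4),x[:,0].min().round(4),x[:,0].max().round(4))
    g=readout.observe()['position']+[0,0,.012]
    m,y,p,nn,sd,L=fitcyl(P,g,yw,np.radians(35),.018); print((m-g).round(4),np.degrees([y,p]).round(1),nn,sd.round(4),L.round(3))
E
```

```text
clock: 9.57
position: [0.4917, -0.1655, 0.2372]
ee_rot: [-3.136, 0.177, 0.002]
force: [0.5, -0.5, -4.7]
width: 0.382
gripper_force: 30.0
t 9.57 pos [ 0.4917 -0.1655  0.2372] yaw -6.48 tilt 0.1 w 0.382 F [ 0.5 -0.5 -4.7] grip 30.0 j [ 0.4   0.27 -0.22  1.8   0.07  1.08 -1.53]
units after turn: x -0.00 y 0.14 z 2.93 turn 0.01
wrist 1 1751 [(np.float64(-0.0537), np.float64(-0.0391)), (np.float64(-0.0388), np.float64(-0.0384)), (np.float64(-0.0045), np.float64(-0.0041)), (np.float64(-0.0037), np.float64(-0.0032))] -0.0922 -0.0032 0.0452 0.0614
wrist -1 142 [(np.float64(0.0015), np.float64(0.0026)), (np.float64(0.0032), np.float64(0.0048)), (np.float64(0.0048), np.float64(0.0058)), (np.float64(0.0058), np.float64(0.0066))] -0.0198 0.0066 -0.0553 -0.0484
[ 0.018  -0.0022  0.0143] [-6.5 34.6] 19515 0.0011 0.115
top -1 73 [(np.float64(0.019), np.float64(0.0209)), (np.float64(0.0244), np.float64(0.0261)), (np.float64(0.0264), np.float64(0.0283)), (np.float64(0.0283), np.float64(0.0631))] 0.0189 0.0917 -0.0633 -0.047
[-0.0374  0.0035 -0.0257] [-7.3 35. ] 323 0.0018 0.067
scene 1 192 [(np.float64(-0.0701), np.float64(-0.0665)), (np.float64(-0.0503), np.float64(-0.0357)), (np.float64(0.0286), np.float64(0.033)), (np.float64(0.0337), np.float64(0.0688))] -0.0948 0.0949 0.0467 0.0666
scene -1 168 [(np.float64(-0.0537), np.float64(-0.0373)), (np.float64(-0.0366), np.float64(-0.0324)), (np.float64(-0.0125), np.float64(-0.0085)), (np.float64(0.031), np.float64(0.0675))] -0.0929 0.0925 -0.0648 -0.0435
[ 0.0029 -0.0018  0.0018] [-6.1 34.9] 605 0.0015 0.161
```

```bash
python3 -m creep '[[0,0.13,0.4,0,0.2],[0,0,0.7,0,0.2],[0,0,0.7,0,0.2],[0,0,0.6,0,0.2],[0,0,0.4,0,0.2],[0,0,0.15,0,0.2],[0,0,0,0,0.2],[0,0,0,0,0.2]]'
python3 -c "
from h import *
go(.491,-.171,.109,-6.5)"
```

```text
clock: 10.72
position: [0.4922, -0.1718, 0.1207]
ee_rot: [3.136, -0.178, 0.002]
force: [0.5, 0.1, -5.3]
width: 0.385
gripper_force: 30.0
t 10.72 pos [ 0.4922 -0.1718  0.1207] yaw -6.51 tilt 0.09 w 0.385 F [ 0.5  0.1 -5.3] grip 30.0 j [ 0.39  0.4  -0.21  1.94  0.11  0.81 -1.56]
units after turn: x -0.03 y -0.02 z 0.29 turn -0.00
```

```bash
python3 -m creep '[[0,0,0.15,0,0.2],[0,0,0.1,0,0.2],[0,0,0.05,0,0.2],[0,0,0.05,0,0.2]]' 18;  python3 -m creep '[[0,0,0.05,0,0.2],[0,0,0.05,0,0.2],[0,0,0.05,0,0.2]]'
```

```text
clock: 11.22
position: [0.4923, -0.1716, 0.1062]
ee_rot: [3.136, -0.178, 0.002]
force: [1.3, -0.8, 0.3]
width: 0.388
gripper_force: 18.0
clock: 11.6
position: [0.4946, -0.1719, 0.1012]
ee_rot: [3.136, -0.178, 0.009]
force: [7.8, 0.9, 2.7]
width: 0.389
gripper_force: 18.0
```

```bash
cat >> h.py <<'E'
def held(r,off,pitch,yw=-6.5,srcs=('wrist','scene')):
    g=readout.observe()['position']+[0,0,off]
    for n in srcs:
        d=cap(n); P=pts(d).reshape(-1,3); P=P[np.isfinite(P[:,0])]
        m,y,p,nn,sd,L=fitcyl(P,g,np.radians(yw),np.radians(pitch),r); print(n,m.round(4),(m-g).round(4),np.degrees([y,p]).round(1),nn,sd.round(4),L.round(3))
E
python3 -c "
from h import *
go(.491,-.171,.0665,-6.5); held(.018,.012,33)"; python3 -m creep '[[0,0,0.06,0,0.2],[0,0,0.06,0,0.2]]' 10
python3 -c "
from h import *
held(.018,.012,30)"
```

```text
t 11.6 pos [ 0.4946 -0.1719  0.1012] yaw -6.5 tilt 0.35 w 0.389 F [7.8 0.9 2.7] grip 18.0 j [ 0.39  0.43 -0.21  1.96  0.12  0.77 -1.57]
units after turn: x -0.09 y -0.01 z 0.87 turn 0.00
wrist [ 0.5161 -0.1743  0.1271] [ 0.0215 -0.0023  0.0139] [-6.7 29.2] 21644 0.0009 0.11
scene [ 0.4967 -0.1737  0.1143] [ 0.002  -0.0018  0.001 ] [-6.4 29.3] 494 0.0016 0.163
clock: 11.95
position: [0.4912, -0.1716, 0.0949]
ee_rot: [3.136, -0.179, -0.001]
force: [0.2, 0.3, -4.0]
width: 0.39
gripper_force: 10.0
wrist [ 0.5149 -0.1742  0.1192] [ 0.0238 -0.0026  0.0123] [-6.7 24.3] 22706 0.0008 0.107
scene [ 0.4934 -0.1735  0.1076] [ 0.0022 -0.0019  0.0007] [-6.7 24.3] 479 0.0017 0.161
```

It pivots nicely in the grip (24° now), so I continue down.

```bash
python3 -m creep '[[0,0,0.06,0,0.2],[0,0,0.06,0,0.2],[0,0,0.06,0,0.2],[0,0,0.06,0,0.2],[0,0,0.06,0,0.2],[0,0,0.06,0,0.2],[0,0,0,0,0.2]]'
python3 -c "
from h import *
go(.491,-.171,.0665,-6.5);held(.018,.012,12)"
```

```text
clock: 12.92
position: [0.4913, -0.1716, 0.0805]
ee_rot: [-3.136, 0.178, 0.001]
force: [-0.4, 0.8, -4.4]
width: 0.387
gripper_force: 10.0
t 12.93 pos [ 0.4913 -0.1716  0.0805] yaw -6.51 tilt 0.03 w 0.387 F [-0.4  0.8 -4.4] grip 10.0 j [ 0.38  0.45 -0.2   1.98  0.13  0.72 -1.58]
units after turn: x -0.01 y -0.01 z 0.35 turn -0.00
wrist [ 0.5182 -0.1746  0.0997] [ 0.0269 -0.003   0.0073] [-6.7 13.2] 23527 0.0007 0.104
scene [ 0.495  -0.1735  0.0936] [ 0.0037 -0.002   0.0011] [-6.8 13.2] 437 0.0017 0.161
```

```bash
python3 -m creep '[[0,0,0.06,0,0.2],[0,0,0.06,0,0.2],[0,0,0.06,0,0.2],[0,0,0.06,0,0.2],[0,0,0.06,0,0.2],[0,0,0.03,0,0.2],[0,0,0,0,0.2],[0,0,0,0,0.2]]'
python3 -c "
from h import *
go(.491,-.171,.0665,-6.5);held(.018,.012,2)"
```

```text
clock: 14.02
position: [0.4914, -0.1716, 0.0675]
ee_rot: [-3.136, 0.179, 0.0]
force: [1.7, 0.9, -4.9]
width: 0.386
gripper_force: 10.0
t 14.03 pos [ 0.4914 -0.1716  0.0675] yaw -6.52 tilt 0.01 w 0.386 F [ 1.7  0.9 -4.9] grip 10.0 j [ 0.38  0.47 -0.2   1.99  0.14  0.69 -1.59]
units after turn: x -0.01 y -0.01 z 0.02 turn -0.00
wrist [ 0.5196 -0.1748  0.0807] [ 0.0282 -0.0032  0.0012] [-6.8  1.7] 23370 0.0007 0.102
scene [ 0.4958 -0.1731  0.0794] [ 0.0044 -0.0015 -0.0001] [-7.   1.7] 382 0.0017 0.157
```

```bash
python3 -m creep '[[0,0,0.04,0,0.2],[0,0,0.04,0,0.2],[0,0,0,0,0.2]]' 4
python3 -c "
from h import *
go(.491,-.171,.0665,-6.5);held(.018,.012,0)"
```

```text
clock: 14.5
position: [0.4916, -0.1713, 0.0646]
ee_rot: [-3.136, 0.178, -0.0]
force: [-0.8, 2.2, 2.7]
width: 0.388
gripper_force: 4.0
t 14.5 pos [ 0.4916 -0.1713  0.0646] yaw -6.49 tilt 0.02 w 0.388 F [-0.8  2.2  2.7] grip 4.0 j [ 0.38  0.48 -0.2   1.99  0.14  0.69 -1.59]
units after turn: x -0.02 y -0.01 z -0.05 turn 0.00
wrist [ 0.5202 -0.1743  0.0779] [ 0.0286 -0.003   0.0013] [-6.4 -0. ] 23864 0.0008 0.101
scene [ 0.4996 -0.1722  0.0775] [ 0.008  -0.0009  0.0009] [-7.8 -0.1] 381 0.0019 0.151
```

Level at 0.0° and seated. I release and go back for the thin shaft.

```bash
python3 -m creep '[[0,0,0,0,0.45],[0,0,0,0,0.55],[0,0,0,0,0.8],[0,0,0,0,0.9],[0,0,0,0,0.9],[0,0,-0.3,0,0.9],[0,0,-0.7,0,0.9],[0,0,-1,0,0.9],[0,0,-1,0,0.9],[0,0,-1,0,0.9],[0,0,-0.3,0,0.9],[0,0,0,0,0.9]]' 20
python3 -c "
from h import *
go(.502,.285,.235,-12.2)
P=np.vstack([pts(cap(n)).reshape(-1,3) for n in('top','scene')]); P=P[np.isfinite(P[:,0])]
m,y,p,nn,sd,L=fitcyl(P,(.491,-.171,.0785),np.radians(-6.5),0,.018); print(m.round(4),np.degrees([y,p]).round(2),nn,L.round(3))
"
```

```text
clock: 16.1
position: [0.4918, -0.1717, 0.2371]
ee_rot: [3.136, -0.179, 0.003]
force: [0.2, 0.7, -0.7]
width: 0.903
gripper_force: 0.0
t 16.1 pos [ 0.4918 -0.1717  0.2371] yaw -6.52 tilt 0.1 w 0.903 F [ 0.2  0.7 -0.7] grip 0.0 j [ 0.41  0.27 -0.22  1.8   0.07  1.08 -1.52]
units after turn: x -2.16 y -11.21 z 0.05 turn 1.42
[ 0.4939 -0.1725  0.0777] [-6.57  0.16] 1224 0.161
```

```bash
python3 -m creep '[[0,0,0,0.71,1],[0,0,0,0.71,1],[-0.1,-0.6,0,0,1],[-0.2,-1,0,0,1],[-0.2,-1,0,0,1],[-0.2,-1,0,0,1],[-0.2,-1,0,0,1],[-0.2,-1,0,0,1],[-0.2,-1,0,0,1],[-0.2,-1,0,0,1],[-0.2,-1,0,0,1],[-0.2,-1,0,0,1]]' >/dev/null;  python3 -m creep '[[-0.2,-1,0,0,1],[-0.06,-0.55,0,0,1],[0,0,0,0,1],[0,0,0,0,1]]' >/dev/null
python3 -c "
from h import *
go(.502,.286,.09,-12.2)
P=pts(cap('wrist')).reshape(-1,3); P=P[np.isfinite(P[:,0])]
m,y,p,nn,sd,L=fitcyl(P,(.503,.287,.0997),np.radians(-12.2),.61,.011); print(m.round(4),np.degrees([y,p]).round(2),nn,L.round(3),sd)"
```

```text
t 18.2 pos [0.5016 0.2807 0.2357] yaw -12.28 tilt 0.1 w 0.999 F [ 0.2 -0.7 -0.1] grip 0.0 j [-0.31  0.38 -0.41  1.66  0.16  1.14 -2.54]
units after turn: x -0.02 y -0.13 z 3.64 turn -0.02
[0.5009 0.2881 0.1   ] [-11.99  34.71] 4766 0.163 0.0009800591883355522
```

```bash
python3 -m creep '[[0,-0.17,0.3,0,1],[0,0,0.8,0,1],[0,0,0.8,0,1],[0,0,0.8,0,1],[0,0,0.5,0,1],[0,0,0,0,1],[0,0,0,0,1]]' >/dev/null
python3 -c "
from h import *
go(.502,.2878,.085,-12.1)"
```

```text
t 19.12 pos [0.5031 0.2893 0.1089] yaw -12.21 tilt 0.04 w 1.001 F [0.3 0.2 0.2] grip 0.0 j [-0.35  0.52 -0.38  1.79  0.24  0.87 -2.62]
units after turn: x -0.02 y 0.04 z 0.60 turn -0.03
```

```bash
python3 -m creep '[[-0.02,0.03,0.3,0,1],[0,0,0.3,0,1],[0,0,0,0,0.7],[0,0,0,0,0.4],[0,0,0,0,0],[0,0,0,0,0],[0,0,0,0,0],[0,0,0,0,0],[0,0,0,0,0],[0,0,0,0,0],[0,0,0,0,0],[0,0,0,0,0]]' 30
python3 -c "
from h import *
go(.502,.2878,.085,-12.1)"
```

```text
clock: 20.62
position: [0.5016, 0.288, 0.0843]
ee_rot: [3.123, -0.334, -0.0]
force: [-0.2, -1.0, 0.6]
width: 0.233
gripper_force: 30.0
t 20.62 pos [0.5016 0.288  0.0843] yaw -12.2 tilt 0.02 w 0.233 F [-0.2 -1.   0.6] grip 30.0 j [-0.35  0.55 -0.37  1.82  0.26  0.82 -2.63]
units after turn: x 0.01 y 0.00 z -0.02 turn -0.02
```

```bash
python3 -m creep '[[-0.11,0,-0.16,0,0],[-0.11,0,-0.16,0,0],[-0.2,0,-0.29,0,0],[-0.3,0,-0.43,0,0],[-0.3,0,-0.43,0,0],[-0.1,0,-0.5,0,0],[0,0,-0.6,0,0],[0,0,-0.6,0,0],[0,0,-0.6,0,0],[0,0,-0.2,0,0],[0,0,0,0,0],[0,0,0,0,0]]'
python3 -c "
from h import *
go(.4805,-.2645,.24,-6.5); held(.011,.015,35,-12.2)"
```

```text
clock: 22.12
position: [0.4573, 0.2973, 0.2422]
ee_rot: [3.123, -0.333, -0.002]
force: [0.9, -0.4, -5.4]
width: 0.231
gripper_force: 30.0
t 22.12 pos [0.4573 0.2973 0.2422] yaw -12.18 tilt 0.1 w 0.231 F [ 0.9 -0.4 -5.4] grip 30.0 j [-0.35  0.33 -0.42  1.72  0.15  1.13 -2.6 ]
units after turn: x 2.17 y 13.89 z 0.05 turn -1.42
wrist [0.4723 0.2942 0.2688] [ 0.0151 -0.0031  0.0117] [-12.1  34.7] 13831 0.001 0.125
scene [0.4613 0.295  0.2597] [ 0.004  -0.0022  0.0025] [-12.   34.7] 394 0.0013 0.16
```

```bash
python3 -m creep '[[0,0,0,-0.71,0],[0,0,0,-0.71,0],[0.1,0.5,0,0,0],[0.15,0.95,0,0,0],[0.15,0.95,0,0,0],[0.15,0.95,0,0,0],[0.15,0.95,0,0,0],[0.15,0.95,0,0,0],[0.15,0.95,0,0,0],[0.15,0.95,0,0,0],[0.15,0.95,0,0,0],[0.15,0.95,0,0,0]]' >/dev/null;  python3 -m creep '[[0.15,0.95,0,0,0],[0.15,0.95,0,0,0],[0.15,0.95,0,0,0],[0.15,0.95,0,0,0],[0.15,0.95,0,0,0],[0.1,0.5,0,0,0],[0,0,0,0,0],[0,0,0,0,0],[0,0,0,0,0]]' >/dev/null
python3 - <<'E'
from h import *
go(.4805,-.2645,.12,-6.5); held(.011,.015,35)
P=pts(dict(np.load('wrist.npz'))).reshape(-1,3); P=P[np.isfinite(P[:,0])]
c=np.array([.486,-.218]); yw=np.radians(-6.5)
q=P[(abs(P[:,2]-.075)<.004)&(np.hypot(*(P[:,:2]-c).T)<.13)]
e=(q[:,:2]-c)@np.array([[np.cos(yw),-np.sin(yw)],[np.sin(yw),np.cos(yw)]])
for sg in(1,-1):
    h=np.sort(e[e[:,0]*sg>0][:,1]); g=np.diff(h); k=np.argsort(g)[-3:]; print(sg,len(h),[(h[i].round(4),h[i+1].round(4)) for i in sorted(k)],h[:1],h[-1:])
m,y,p,nn,sd,L=fitcyl(P,(.491,-.171,.0785),yw,0,.018); print('thick',m.round(4),np.degrees([y,p]).round(2),nn,L.round(3))
E
```

```text
t 24.85 pos [ 0.4847 -0.2796  0.2431] yaw -6.4 tilt 0.03 w 0.232 F [-1.1  0.7 -5.5] grip 30.0 j [ 0.52  0.32 -0.13  1.7   0.04  1.12 -1.3 ]
units after turn: x -0.15 y -0.36 z 3.08 turn 0.02
wrist [ 0.5001 -0.2812  0.2698] [ 0.0154 -0.0015  0.0117] [-6.4 34.7] 13832 0.001 0.125
scene [ 0.4885 -0.2814  0.2598] [ 0.0038 -0.0018  0.0017] [-6.2 34.8] 344 0.0018 0.161
1 1977 [(np.float64(-0.0248), np.float64(-0.0242)), (np.float64(-0.0205), np.float64(-0.0201)), (np.float64(0.0304), np.float64(0.0679))] [-0.02488453] [0.09285736]
-1 66 [(np.float64(-0.0165), np.float64(-0.0156)), (np.float64(-0.0156), np.float64(-0.0146)), (np.float64(-0.0137), np.float64(0.0294))] [-0.01646275] [0.03017863]
thick [ 0.5132 -0.1735  0.0781] [-6.47 -0.06] 6479 0.115
```

```bash
python3 -m creep '[[-0.15,-0.36,0.2,0,0],[0,0,0.6,0,0],[0,0,0.7,0,0],[0,0,0.7,0,0],[0,0,0.5,0,0],[0,0,0.3,0,0],[0,0,0.1,0,0],[0,0,0,0,0],[0,0,0,0,0]]' >/dev/null
python3 -c "
from h import *
go(.481,-.2647,.107,-6.5)"
```

```text
t 26.07 pos [ 0.4806 -0.2663  0.1199] yaw -6.52 tilt 0.08 w 0.233 F [-0.1  0.2 -5. ] grip 30.0 j [ 0.5   0.43 -0.13  1.88  0.07  0.83 -1.35]
units after turn: x 0.01 y -0.04 z 0.32 turn -0.00
```

```bash
python3 -m creep '[[0,-0.04,0.15,0,0],[0,0,0.1,0,0],[0,0,0.05,0,0],[0,0,0.05,0,0],[0,0,0.05,0,0]]' 15; python3 -m creep '[[0,0,0.05,0,0],[0,0,0.05,0,0],[0,0,0.05,0,0]]' 10
python3 -c "
from h import *
go(.481,-.2647,.0636,-6.5); held(.011,.015,28)"
```

```text
clock: 26.7
position: [0.4812, -0.2647, 0.1035]
ee_rot: [3.136, -0.178, 0.003]
force: [3.1, -0.6, 0.2]
width: 0.232
gripper_force: 15.0
clock: 27.08
position: [0.4795, -0.2644, 0.0967]
ee_rot: [-3.136, 0.179, 0.002]
force: [-0.4, 0.4, -3.9]
width: 0.235
gripper_force: 10.0
t 27.07 pos [ 0.4795 -0.2644  0.0967] yaw -6.52 tilt 0.09 w 0.235 F [-0.4  0.4 -3.9] grip 10.0 j [ 0.5   0.46 -0.13  1.9   0.08  0.78 -1.35]
units after turn: x 0.04 y 0.00 z 0.83 turn -0.01
wrist [ 0.4996 -0.2665  0.1232] [ 0.0201 -0.0021  0.0115] [-6.4 27.9] 14841 0.0009 0.117
scene [ 0.4832 -0.2659  0.1121] [ 0.0037 -0.0014  0.0004] [-6.1 28.3] 286 0.0018 0.161
```

```bash
python3 -m creep '[[0,0,0.06,0,0],[0,0,0.06,0,0],[0,0,0.06,0,0],[0,0,0.06,0,0],[0,0,0.06,0,0],[0,0,0.06,0,0],[0,0,0.06,0,0],[0,0,0.06,0,0],[0,0,0.06,0,0],[0,0,0,0,0]]'
python3 -c "
from h import *
go(.481,-.2647,.0636,-6.5); held(.011,.015,10)"
```

```text
clock: 28.42
position: [0.4801, -0.2645, 0.0753]
ee_rot: [-3.136, 0.179, 0.001]
force: [-0.1, -0.4, -3.6]
width: 0.234
gripper_force: 10.0
t 28.43 pos [ 0.4801 -0.2645  0.0753] yaw -6.52 tilt 0.03 w 0.234 F [-0.1 -0.4 -3.6] grip 10.0 j [ 0.5   0.49 -0.12  1.92  0.09  0.74 -1.36]
units after turn: x 0.02 y 0.00 z 0.29 turn -0.00
wrist [ 0.5068 -0.2672  0.0954] [ 0.0268 -0.0028  0.0051] [-6.4 10.8] 14987 0.0007 0.107
scene [ 0.4846 -0.2657  0.0913] [ 0.0046 -0.0012  0.001 ] [-6.7  9.7] 242 0.0018 0.162
```

```bash
python3 -m creep '[[0,0,0.06,0,0],[0,0,0.06,0,0],[0,0,0.06,0,0],[0,0,0.06,0,0],[0,0,0.03,0,0],[0,0,0,0,0]]'; python3 -m creep '[[0,0,0.04,0,0],[0,0,0.04,0,0],[0,0,0,0,0]]' 4
python3 -c "
from h import *
go(.481,-.2647,.0636,-6.5); held(.011,.015,0)"
```

```text
clock: 29.28
position: [0.4801, -0.2645, 0.0646]
ee_rot: [-3.136, 0.179, 0.001]
force: [-0.5, 0.3, -3.7]
width: 0.237
gripper_force: 10.0
clock: 29.65
position: [0.4807, -0.2646, 0.0621]
ee_rot: [3.136, -0.178, 0.002]
force: [-0.7, 1.0, 3.3]
width: 0.239
gripper_force: 4.0
t 29.65 pos [ 0.4807 -0.2646  0.0621] yaw -6.51 tilt 0.06 w 0.239 F [-0.7  1.   3.3] grip 4.0 j [ 0.49  0.51 -0.12  1.93  0.09  0.71 -1.36]
units after turn: x 0.01 y 0.00 z -0.04 turn -0.00
wrist [ 0.5088 -0.2676  0.078 ] [ 0.0282 -0.0029  0.0009] [-6.4 -0.1] 15219 0.0008 0.103
scene [ 0.4982 -0.2666  0.0766] [ 0.0175 -0.0019 -0.0005] [-8.4  1.1] 209 0.0019 0.132
```

```bash
python3 -m creep '[[0,0,0,0,0.3],[0,0,0,0,0.4],[0,0,0,0,0.6],[0,0,0,0,0.7],[0,0,0,0,0.7],[0,0,-0.3,0,0.7],[0,0,-0.7,0,0.7],[0,0,-1,0,0.7],[0,0,-1,0,0.7],[0,0,-1,0,0.7],[-0.5,0.5,0,0,0.7],[-1,1,0,0,0.7]]' && python3 -m creep '[[-0.5,1,0,0,0.7],[-0.5,1,0,0,0.7],[0,1,0,0,0.7],[0,0,0,0,0.7],[0,0,0,0,0.7]]'
python3 - <<'E'
from h import *
D={n:cap(n) for n in('top','scene')}
a=cv2.resize(D['top']['pixels'][185:335,290:460],None,fx=3,fy=3); b=cv2.resize(D['scene']['pixels'][150:300,180:350],None,fx=2,fy=2)
a=cv2.resize(a,(400,353)); b=cv2.resize(b,(400,353)); cv2.imwrite('pics/fin6.png',np.hstack([a,b]))
P=np.vstack([pts(d).reshape(-1,3) for d in D.values()]); P=P[np.isfinite(P[:,0])]
for c,r in(((.491,-.171,.0785),.018),((.481,-.2647,.0786),.011)):
    m,y,p,nn,sd,L=fitcyl(P,c,np.radians(-6.5),0,r); print(m.round(4),np.degrees([y,p]).round(2),nn,L.round(3))
E
```

```text
clock: 31.25
position: [0.4152, -0.3165, 0.2231]
ee_rot: [3.136, -0.171, 0.005]
force: [0.1, -1.5, -0.4]
width: 0.704
gripper_force: 0.0
clock: 31.88
position: [0.3608, -0.4313, 0.2219]
ee_rot: [-3.136, 0.178, -0.001]
force: [-0.1, -0.5, 0.1]
width: 0.698
gripper_force: 0.0
[ 0.4938 -0.1725  0.0775] [-6.52 -0.1 ] 1604 0.16
[ 0.4832 -0.2657  0.078 ] [-6.56  0.35] 954 0.161
```

View pics/fin6.png

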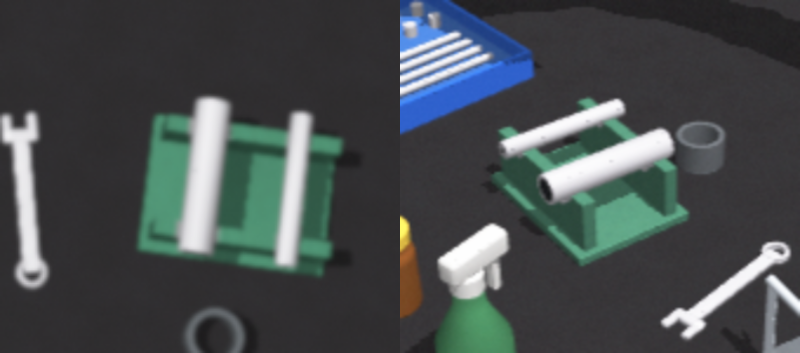

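Both shafts lie level in their notches: thick in the wide pair (205,175 in the left half), thin in the narrow pair (293,190). Each sticks out at both ends, and the spanner and collar look untouched.

```bash
python3 -c "
from cell import sign_off
print(sign_off())"
```

```text
the job is handed in; nothing more can be done
None
```

Job handed in after about 32 s of robot time: the thick shaft lies level in the wide notches and the thin one in the narrow notches, both seated and centred, with the gripper clear.

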